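# Clear the ear defenders off the ultrasonic bath and hold its lid open

### The job

The sonication is over: lift the ear defenders off the lid of the ultrasonic bath and hang them by their headband over the horizontal rod of the stand beside it. Then raise the bath's lid and hold it steady, about 50 degrees open, so that I can take my tubes out; it has no stay and drops shut when let go, so finish while still holding it there. Leave the other things on the bench where they are.

Things in the scene. Friction and masses are not known exactly. Their poses are not given: they have to be found in the camera images.
- ear_defenders: Ear defenders, grey cups, black padding, standing upright on the bath's lid. 60 mm deep (its x), 137 wide over the cups (y), 161 tall. Origin: centre of the underside. Gap between the cups 56 mm; a twin-wire arch in the y-z plane joins them. Grip the padded crown on top across x: 24 mm wide along x, 36 long along y, 16 thick. About 0.22 kg.
- crown_top (a point): Centre of the top face of the ear defenders' crown pad, 161 mm above their underside.
- crown_under (a point): Centre of the under face of the crown pad, 16 mm below crown_top: this face comes to lie on the rod. Fingers that reach below it would meet the rod.
- stand: Low retort stand, fixed: grey base 170 (its x) by 100 by 12 mm, steel upright 207 mm tall at x = +58 mm, and in its boss head a level steel rod, 12 mm thick, along its x axis. Origin: centre of the base's underside. The rod's free end is at x = -102 mm, the boss head ends at x = +45 mm; the rod's top line is 181 mm above the worktop.
- rod_mid (a point): Point on the top line of the rod, midway along its free part, 72 mm from the free end and 75 mm from the boss head. The ear defenders hang here, crown on the rod and one cup on each side of it, so with their x axis along the rod (either way round).
- bath: Ultrasonic bath, fixed: steel housing 150 mm deep (its x), 200 mm wide (its y), 118 mm high to the rim; control panel and two knobs at the front (-x). Origin: centre of the underside. The lid, hinged along the rear, covers the top; its upper face, on which the ear defenders stand, is 130 mm above the worktop.
- lid_hinge (a point): Centre of the lid's hinge line, at the bath's rear; the hinge line is parallel to the bath's y axis.
- lid_tab (a point): Grip point in the lid's black lift tab; moves with the lid. The tab stands out 40 mm from the middle of the lid's front edge, 22 mm wide along the bath's y, 10 mm thick; this point is 20 mm from its front end, mid width and thickness, 183 mm before and 5 mm above the hinge line when shut. Pinch it from above across its width; it can turn between the fingers as the lid swings.
- bath_lid (a joint): Opening angle of the lid (rad): 0 shut, growing as its front edge rises, stop at 1.3 short of upright. 50 degrees is 0.873. It weighs 0.45 kg, has almost no friction and falls shut from any angle.
- timer: Bystander: bench timer, 59x68x24 mm, on the bench to the right. Origin: centre of the underside.
- tape: Bystander: roll of tape, 76 mm across, 16 mm high, on the bench to the right. Origin: centre of the underside.
- petri_low: Bystander: lower of two stacked petri dishes, 92 mm across, 15 mm high, on the bench to the right. Origin: underside.
- petri_top: Bystander: upper of the two petri dishes. Origin: underside.
- marker: Bystander: white marker pen, 142 mm long, 12 mm thick, on the bench at the left beside the notebook.

How it is judged (in metres and radians):
On the way, in this order (a step that is already met when the one before it is completed fails the run):
1. the ear defenders hang from the rod by their crown, let go, and the lid is still shut (z of crown_under in the frame of rod_mid between -0.008 and 0.012 m and y of crown_under in the frame of rod_mid between -0.02 and 0.02 m and x of crown_under in the frame of rod_mid between -0.06 and 0.06 m and contact force between ear_defenders and stand above 0.8 N and contact force between ear_defenders and the arm below 0.1 N and value of joint bath_lid below 0.1 rad and contact force between ear_defenders and the fingers below 0.1 N), for 0.3 s.
2. the lid is being lifted by the gripper (value of joint bath_lid above 0.35 rad and contact force between bath_lid and the fingers above 0.8 N), for 0.2 s.
At the end, for the whole second after the job is handed in: The gripper is holding the lid still at 50 degrees (43 to 57 degrees pass), and nothing else props it; the ear defenders hang upright and still from the stand's rod, crown on the rod within 60 mm of the middle of its free part, touched by nothing of the robot (value of joint bath_lid between 0.753 and 0.993 rad and velocity of joint bath_lid between -0.05 and 0.05 rad/s and contact force between bath_lid and the fingers above 0.8 N and contact force between bath_lid and ear_defenders below 0.05 N and z of crown_under in the frame of rod_mid between -0.008 and 0.012 m and y of crown_under in the frame of rod_mid between -0.02 and 0.02 m and x of crown_under in the frame of rod_mid between -0.06 and 0.06 m and angle between ear_defenders's own z axis and vertical below 0.3 rad and contact force between ear_defenders and stand above 0.8 N and contact force between ear_defenders and the arm below 0.1 N and linear speed of ear_defenders below 0.05 m/s and contact force between ear_defenders and the fingers below 0.1 N); the arm keeps its last pose, push and grip.
It fails at once if another thing on the bench is moved by more than 3 cm (distance of any of timer, tape, petri_low, petri_top, marker from where it was at the start of the episode above 0.03 m).
It also fails if it takes over 62 s, if anything falls off the work surface, if the arm or the gripper's body presses on something with over 40 N, if the wrist force passes 120 N, or if a joint passes its speed limit or range.

### The arm

A 6-joint arm with a two-finger parallel gripper is mounted at the origin on a cart in front of the work surface, level with it; the furniture and walls round the work are solid. World frame = base frame: x ahead of the robot, y to its left, z up, the work surface at z = 0. Lengths are in mm, angles in rad, forces in N, time in s.
With the tool pointing down it reaches from about 375 to 825 mm from the base axis. Payload 5.5 kg.
Tool frame: the origin (TCP) lies at the very end of the fingers, on their centre line; the grasp point (between the pads) lies 19 mm behind it; z points along the fingers, y is the line along which they close (so a half turn about z gives the same grasp; the last joint's range is limited). The gripper opens to 85 mm and grips with 20 to 120 N. Pads are 22 mm wide; open, the fingers measure 114 mm over their backs; the gripper's body (76 mm by 85 mm) begins 54 mm behind the grasp point. The pads swing forward as they close: fully open they stand 13 mm farther back than shut.
Start: joints at [1.179, 0.314, -0.047, 1.21, 0, 1.571], TCP at [229.108, 554.531, 231.299] pointing down, gripper open.
Joint ranges: [-2.67, 2.67], [-0.69, 1.73], [-1.03, 1.25], [-2.08, 2.16], [-1.42, 1.45], [-3.14, 3.14]. Speed limits (rad/s): [2.39, 2.39, 3.01, 3.14, 3.14, 3.14].

### API

Orientations are given as a rotation vector (axis times angle).
In Python, from bench import r, imaging gives the robot as it stands.
- The arm moves only by the tool play_rows, never from a script. Its argument "rows" is a list of rows, each an object of numbers: "dx", "dy", "dz": the shift along the tool's x, y, z each as a share of 0.6 m, from -1 to 1; "rx", "ry", "rz": the turn, a rotation vector about the tool's x, y, z each as a share of pi rad, from -1 to 1; "jaw": the opening, from -1 (shut) to 1 (fully open). In form: [{"dx": .., "dy": .., "dz": .., "rx": .., "ry": .., "rz": .., "jaw": ..}, ...]. A call has 1 to 8 rows; each row is the pose to reach, as a shift and turn from the pose commanded when the call began, along the tool's axes at that moment, turning the shorter way round; what a row does not reach only later rows make up. A row lasts 1/10 s, in which the tool goes at most 50 mm and 8.59 degrees, less where a joint would pass 70% of its speed; a pose out of reach is approached as far as the arm can. A call with a number of a shift or a turn outside -1 to 1 is refused whole. A call with a gripper value outside its range is refused whole. The fingers move at their own pace and stop on an object; "grip_force" is the grip in N (left out, the last holds). Time passes only in rows, so rows that repeat a pose let the fingers close. It gives the time, the measured TCP pose, the force, the opening and the grip force at its end, in the units of the state.
- r.state(): the state, without advancing time (a new reading comes with each control period).
- imaging.grab_frame(name): name is "scene" or "top" or "wrist"; returns the picture (420x560x3 uint8, red, green, blue); there is no depth.
- imaging.calibration(name): a dict with "K" (3x3 intrinsics, pixels), "k1" (the pictures are not rectified: a ray, as slopes to the right and down, at radius r is drawn at 1 + k1 r^2 times it, then the intrinsics apply), "world_from_camera" (4x4, takes a point from camera to world coordinates); the wrist camera has in their place "T_tool_cam" (4x4, takes a point from camera to tool coordinates, whose origin is the TCP and whose axes are the flange's). Camera axes: x right, y up, looking along -z (the intrinsics and any distortion apply to the point x, -y, -z); pixel columns grow to the right and rows downward; lengths in mm; the calibration is good to about 2 mm. A picture is of the moment at which its call begins: read the wrist's pose just before it. calibration takes no time and is no camera call.
- r.sign_off(): hands the job in; it is judged then, once.
The state is a dict: "time": time; "joints": joint angles; "qd": joint speeds; "effort": joint torques, N m; "tool_pos": TCP position; "orientation": TCP orientation; "wrist_force": force on the tool from outside, world axes, zero at the start; "moment": the same for the moment, N m; "grip_width": opening from 0.0 (shut) to 1.0 (fully open); "finger_force": force on a finger pad.
Only numpy, scipy, OpenCV 4.12 (cv2) and the standard library are available. Lean on these libraries where they do the work, as an engineer would, in place of code of your own. Each camera call takes 0.05 s, during which the arm holds its last target. There are 200 camera calls.

## Working session

There is one attempt and no reset: what is moved stays moved. The work goes in short steps, Python scripts to look and compute and a tool call to move; the robot and the scene stay as the last step left them, time stands still between calls to the robot, and variables do not carry over. Pictures are saved under pics/ and viewed, at most 10 in all, crops included, and the job is handed in when it is done.

Besides the shell and the picture viewer there is one more tool, called after ">>>" as name(argument=value, ...) on one line, values as JSON. play_rows: Moves the arm, as the interface text tells. Its arguments: {"type":"object","properties":{"rows":{"type":"array"},"grip_force":{"type":"number"}},"required":["rows"]}

```bash
ls; mkdir -p pics; cat > h.py <<'E'
import numpy as np, cv2, sys
from scipy.spatial.transform import Rotation as R
from bench import r, imaging
def cam(name, st=None):
    c=imaging.calibration(name); K=np.array(c["K"]);k1=c["k1"]
    if "world_from_camera" in c: T=np.array(c["world_from_camera"])
    else:
        st=st or r.state(); W=np.eye(4);W[:3,:3]=R.from_rotvec(st["orientation"]).as_matrix();W[:3,3]=st["tool_pos"]
        T=W@np.array(c["T_tool_cam"])
    return K,k1,T
def ray(C,u,v):
    K,k1,T=C
    d=cv2.undistortPoints(np.array([[[u,v]]],float),K,np.array([k1,0,0,0,0.]))[0,0] if k1 else np.array([(u-K[0,2])/K[0,0],(v-K[1,2])/K[1,1]])
    w=T[:3,:3]@np.array([d[0],-d[1],-1]); return T[:3,3],w/np.linalg.norm(w)
def onz(C,u,v,z):
    o,d=ray(C,u,v); return o+d*(z-o[2])/d[2]
def tri(*rs):
    A=sum(np.eye(3)-np.outer(d,d) for o,d in rs); b=sum((np.eye(3)-np.outer(d,d))@o for o,d in rs)
    p=np.linalg.solve(A,b); return p,[float(np.linalg.norm(np.cross(p-o,d))) for o,d in rs]
def proj(C,p):
    K,k1,T=C; q=np.linalg.inv(T)@np.append(p,1); x=np.array([q[0],-q[1]])/-q[2]; x=x*(1+k1*(x@x)); return K[:2,:2]@x+K[:2,2]
def grab(name,f=None):
    im=imaging.grab_frame(name)
    if f: cv2.imwrite("pics/"+f,im[:,:,::-1])
    return im
E
python3 - <<'E'
from h import *
print(r.state()); 
for n in("scene","top","wrist"):
    print(n,imaging.calibration(n)); grab(n,n+"0.png")
E
```

```text
pics
{'time': 0.0, 'joints': array([ 1.17899998e+00,  3.14250385e-01, -4.80934325e-02,  1.21018344e+00,
        2.46725175e-06,  1.57081781e+00]), 'qd': array([ 3.48548463e-04, -8.83527027e-05,  1.24579214e-04, -4.66902441e-05,
       -5.75772849e-04,  9.01385799e-04]), 'effort': array([-5.39291595e-04, -5.39582777e+01,  3.39754987e+01,  1.92643621e-02,
       -8.80687344e-05,  1.24692653e-05]), 'tool_pos': array([228.88692926, 553.99806894, 230.41366019]), 'orientation': array([-6.11470331e-01, -3.08116365e+00,  2.66589186e-03]), 'wrist_force': array([-0.4454286 , -0.89577221,  0.67178229]), 'moment': array([-0.04237273, -0.00748951,  0.05302969]), 'finger_force': 0.0, 'grip_width': 1.0036492602082903}
scene {'K': array([[441.8471992 ,   0.        , 280.88668446],
       [  0.        , 441.8471992 , 208.07970678],
       [  0.        ,   0.        ,   1.        ]]), 'k1': -0.13086322326736746, 'world_from_camera': array([[-8.55219374e-01,  2.44543437e-01, -4.56944558e-01,
        -3.11476667e+02],
       [-5.18130205e-01, -4.23623111e-01,  7.43023923e-01,
         1.31599919e+03],
 
[... 577 characters left out ...]
3,  1.63025676e-01,  9.86593114e-01,
         1.74612227e+03],
       [ 0.00000000e+00,  0.00000000e+00,  0.00000000e+00,
         1.00000000e+00]])}
wrist {'K': array([[312.43840444,   0.        , 278.06921033],
       [  0.        , 312.43840444, 210.27518099],
       [  0.        ,   0.        ,   1.        ]]), 'k1': -0.06800202533660821, 'T_tool_cam': array([[-2.52031081e-04,  9.58736998e-01,  2.84294398e-01,
         7.28268437e+01],
       [ 9.99998550e-01, -2.37219639e-04,  1.68649809e-03,
         3.31971327e-02],
       [ 1.68434833e-03,  2.84294411e-01, -9.58735548e-01,
        -1.43080188e+02],
       [ 0.00000000e+00,  0.00000000e+00,  0.00000000e+00,
         1.00000000e+00]])}
```

View pics/scene0.png

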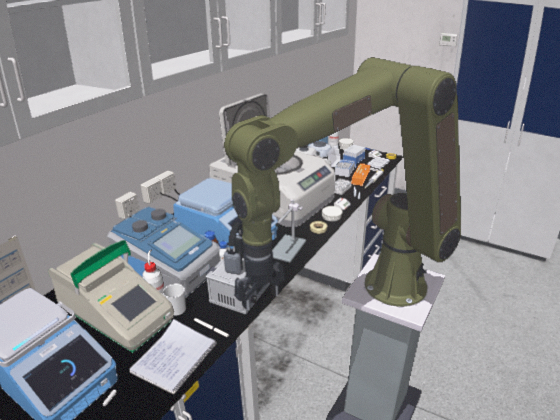

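View pics/top0.png

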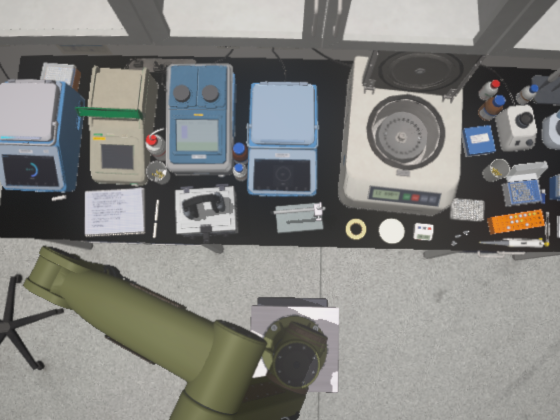

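```bash
python3 - <<'E'
from h import *
im=cv2.imread("pics/top0.png")[165:260,150:350]
cv2.imwrite("pics/topc.png",cv2.resize(im,None,fx=4,fy=4,interpolation=cv2.INTER_CUBIC))
C=cam("top")
for n,u,v,z in [("bath",206,210,130),("padL",190,207,200),("rodL",277,208,181),("rodR",325,208,181),("edge",150,240,0)]: print(n,onz(C,u,v,z).round())
E
```

```text
bath [471. 317. 130.]
padL [468. 359. 200.]
rodL [476.  71. 181.]
rodR [480. -90. 181.]
edge [373. 543.   0.]
```

View pics/topc.png

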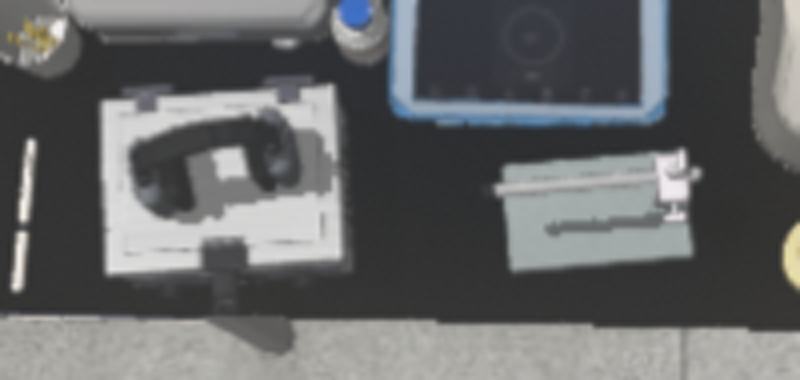

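View pics/wrist0.png

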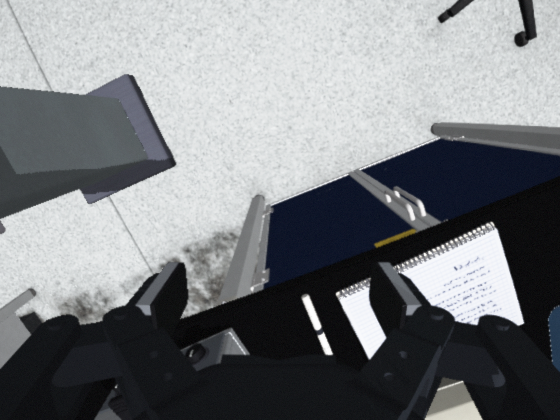

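```bash
cat >> h.py <<'E'
def go(x,y,z,yaw,tilt=0):
    """tool down, tool-x at world yaw(deg); prints row numbers"""
    st=r.state(); R0=R.from_rotvec(st["orientation"]); 
    cy,sy=np.cos(np.radians(yaw)),np.sin(np.radians(yaw))
    M=np.array([[cy,sy,0],[sy,-cy,0],[0,0,-1.]])
    d=R0.inv().apply(np.array([x,y,z])-st["tool_pos"])/600; w=(R0.inv()*R.from_matrix(M)).as_rotvec()/np.pi
    print("d",d.round(4),"r",w.round(4),"t",round(st["time"],2),"pos",np.round(st["tool_pos"],1),"q",np.round(st["joints"],2))
E
python3 -c "
from h import *
go(430,320,430,180)"
```

```text
d [-0.4587 -0.2332 -0.332 ] r [-4.000e-04 -1.000e-04 -1.247e-01] t 0.15 pos [228.9 554.1 230.6] q [ 1.18  0.31 -0.05  1.21  0.    1.57]
```

>>> play_rows(rows=[{"dx":-0.1,"dy":-0.05,"dz":-0.15,"rz":-0.03,"jaw":1},{"dx":-0.459,"dy":-0.233,"dz":-0.332,"rz":-0.125,"jaw":1},{"dx":-0.459,"dy":-0.233,"dz":-0.332,"rz":-0.125,"jaw":1},{"dx":-0.459,"dy":-0.233,"dz":-0.332,"rz":-0.125,"jaw":1},{"dx":-0.459,"dy":-0.233,"dz":-0.332,"rz":-0.125,"jaw":1},{"dx":-0.459,"dy":-0.233,"dz":-0.332,"rz":-0.125,"jaw":1},{"dx":-0.459,"dy":-0.233,"dz":-0.332,"rz":-0.125,"jaw":1},{"dx":-0.459,"dy":-0.233,"dz":-0.332,"rz":-0.125,"jaw":1}])

```text
invalid input
```

>>> play_rows(rows=[{"dx":0,"jaw":1},{"dx":0,"jaw":1},{"dx":0,"jaw":1}])

```text
invalid input
```

```bash
python3 - <<'E'
from h import *
import pickle
st=r.state(); grab("wrist","w1.png"); pickle.dump(cam("wrist",st),open("w1.pkl","wb"))
go(430,190,430,180)
E
```

```text
d [-0.5414 -0.4334 -0.3316] r [-3.000e-04 -1.000e-04 -1.247e-01] t 0.2 pos [229.  554.2 230.8] q [ 1.18  0.31 -0.05  1.21  0.    1.57]
```

View pics/w1.png

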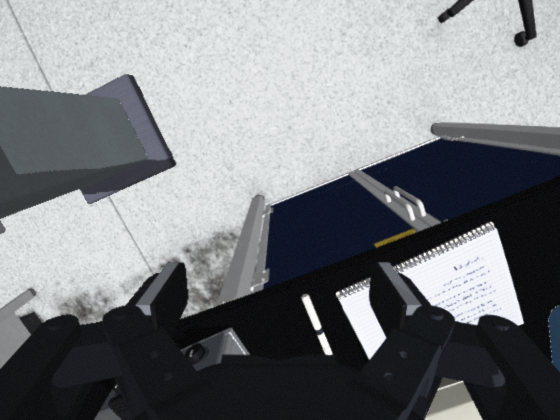

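>>> play_rows(rows=[{"dx":-0.459,"dy":-0.233,"dz":-0.332,"rx":0,"ry":0,"rz":-0.125,"jaw":1},{"dx":-0.459,"dy":-0.233,"dz":-0.332,"rx":0,"ry":0,"rz":-0.125,"jaw":1},{"dx":-0.459,"dy":-0.233,"dz":-0.332,"rx":0,"ry":0,"rz":-0.125,"jaw":1},{"dx":-0.459,"dy":-0.233,"dz":-0.332,"rx":0,"ry":0,"rz":-0.125,"jaw":1},{"dx":-0.459,"dy":-0.233,"dz":-0.332,"rx":0,"ry":0,"rz":-0.125,"jaw":1},{"dx":-0.459,"dy":-0.233,"dz":-0.332,"rx":0,"ry":0,"rz":-0.125,"jaw":1},{"dx":-0.459,"dy":-0.233,"dz":-0.332,"rx":0,"ry":0,"rz":-0.125,"jaw":1},{"dx":-0.459,"dy":-0.233,"dz":-0.332,"rx":0,"ry":0,"rz":-0.125,"jaw":1}], grip_force=40)

```text
time: 1.0
tool_pos: [432.6, 317.8, 433.3]
orientation: [0.004, 3.138, 0.002]
wrist_force: [0.4, -0.1, -0.1]
grip_width: 1.001
finger_force: 0.0
```

>>> play_rows(rows=[{"dx":0,"dy":0,"dz":0,"rx":0,"ry":0,"rz":0,"jaw":1},{"dx":0,"dy":0,"dz":0,"rx":0,"ry":0,"rz":0,"jaw":1}])

```text
time: 1.2
tool_pos: [430.0, 320.5, 429.7]
orientation: [0.001, -3.14, -0.0]
wrist_force: [0.9, 0.4, 0.1]
grip_width: 1.001
finger_force: 0.0
```

```bash
python3 - <<'E'
from h import *
import pickle
st=r.state(); grab("wrist","w1b.png"); pickle.dump(cam("wrist",st),open("w1.pkl","wb"))
go(430,190,430,180)
E
```

```text
d [-0.0005 -0.2179 -0.0011] r [-0.0002 -0.0006  0.0005] t 1.25 pos [429.5 320.8 429.3] q [0.64 0.19 0.24 1.62 0.   0.64]
```

View pics/w1b.png

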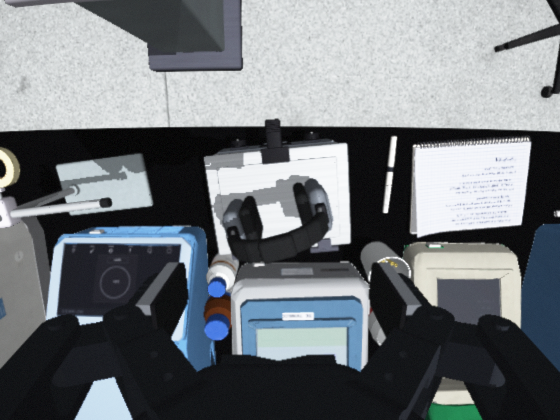

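>>> play_rows(rows=[{"dx":0,"dy":-0.217,"dz":0,"rx":0,"ry":0,"rz":0,"jaw":1},{"dx":0,"dy":-0.217,"dz":0,"rx":0,"ry":0,"rz":0,"jaw":1},{"dx":0,"dy":-0.217,"dz":0,"rx":0,"ry":0,"rz":0,"jaw":1},{"dx":0,"dy":-0.217,"dz":0,"rx":0,"ry":0,"rz":0,"jaw":1},{"dx":0,"dy":-0.217,"dz":0,"rx":0,"ry":0,"rz":0,"jaw":1},{"dx":0,"dy":-0.217,"dz":0,"rx":0,"ry":0,"rz":0,"jaw":1}])

```text
time: 1.85
tool_pos: [430.0, 191.3, 429.8]
orientation: [0.004, -3.14, -0.0]
wrist_force: [-1.6, 0.7, -0.6]
grip_width: 0.996
finger_force: 0.0
```

```bash
python3 - <<'E'
from h import *
import pickle
st=r.state(); im=grab("wrist","w2.png"); pickle.dump(cam("wrist",st),open("w2.pkl","wb"))
go(430,0,430,180)
a=cv2.imread("pics/w1b.png")[110:270,195:360]; b=cv2.imread("pics/w2.png")[100:270,60:560]
# composite: crop of both
A=cv2.resize(a,(400,388),interpolation=cv2.INTER_CUBIC)
# muffs in w2 expected
C=cam("wrist",st); print(proj(C,[490,320,291]),proj(C,[478,0,181]))
u,v=proj(C,[470,320,250]).astype(int); b=im[max(0,v-75):v+75,max(0,u-80):u+80,::-1]; print(u,v,b.shape)
B=cv2.resize(b,(400,int(b.shape[0]*400/b.shape[1])),interpolation=cv2.INTER_CUBIC)
o=np.zeros((400,800,3),np.uint8); o[:388,:400]=A; o[:min(400,B.shape[0]),400:]=B[:400]; cv2.imwrite("pics/cmp.png",o)
E
```

```text
d [ 1.100e-03 -3.189e-01 -2.000e-04] r [-0.     -0.0003  0.001 ] t 1.9 pos [430.  191.3 429.8] q [0.42 0.06 0.09 1.6  0.   0.42]
[407.02309771 258.29769128] [134.77422571 213.5961004 ]
394 225 (150, 160, 3)
```

View pics/cmp.png

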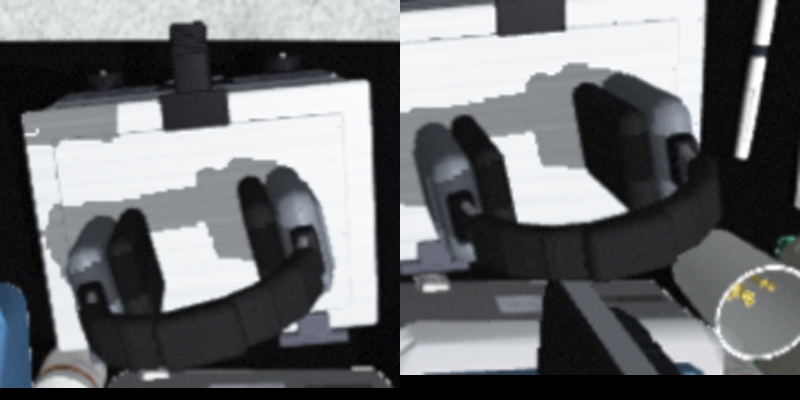

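View pics/w2.png

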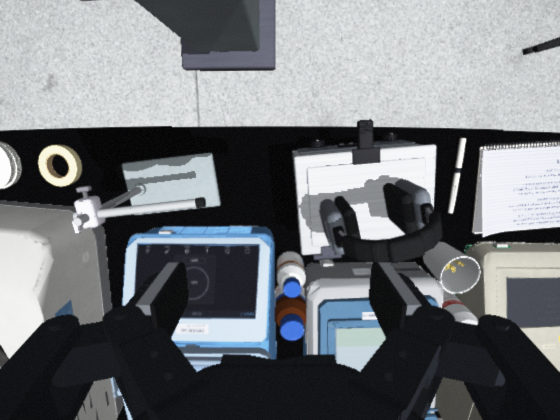

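```bash
python3 - <<'E'
from h import *
def crop(f,u0,v0,w,h,s,g):
    a=cv2.imread("pics/"+f)[v0:v0+h,u0:u0+w]; a=cv2.resize(a,None,fx=s,fy=s,interpolation=cv2.INTER_CUBIC)
    return (255*np.clip(a/255.*g[0],0,1)**g[1]).astype(np.uint8)
o=np.zeros((600,800,3),np.uint8)
# +: pads: u0=225,v0=215 ; w2: u0=325 v0=195
o[:264,:396]=crop("w1b.png",228,222,66*2-33,66,4,(2.2,.7)); o[:264,400:796]=crop("w2.png",335,210,99,66,4,(2.2,.7))
o[270:600,:396]=crop("w1b.png",0,180,120,100,3.3,(1,1)); o[270:600,400:796]=crop("w2.png",95,180,120,100,3.3,(1,1))
cv2.imwrite("pics/cmp2.png",o)
E
```

```text
(no output)
```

View pics/cmp2.png

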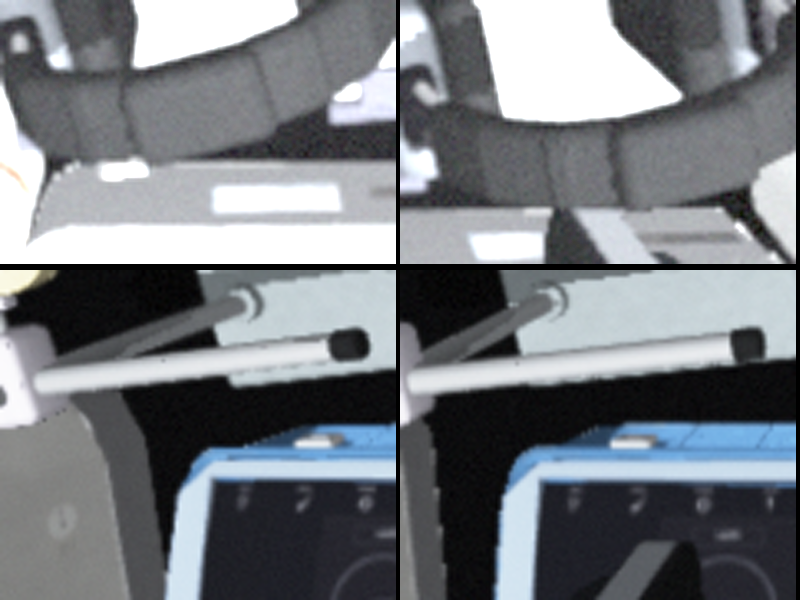

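```bash
python3 - <<'E'
from h import *
import pickle
a=pickle.load(open("w1.pkl","rb"));b=pickle.load(open("w2.pkl","rb"))
P=lambda x,y:(228+x/4,222+y/4); Q=lambda x,y:(335+(x-400)/4,210+y/4)
S=lambda x,y:(x/3.3,180+(y-270)/3.3); U=lambda x,y:(95+(x-400)/3.3,180+(y-270)/3.3)
L=lambda x,y:(195+x/2.424,110+y/2.424)
for n,p,q in [("c",P(199,110),Q(689,151)),("fl",P(130,90),Q(620,125)),("fr",P(258,58),Q(748,98)),("rr",P(273,130),Q(760,175)),("rodend",S(370,343),U(766,342)),("boss",S(38,380),U(408,380)),("tabend",L(188,25),(365.5,121)),("tabroot",L(197,93),(366.5,149))]:
    print(n,tri(ray(a,*p),ray(b,*q)))
print("pad@291"); 
for p in [(199,110),(130,90),(258,58),(273,130),(135,160)]: print(onz(a,*P(*p),291).round(1))
for p in [(689,151),(620,125),(748,98),(760,175),(628,207)]: print(onz(b,*Q(*p),291).round(1))
print("rod@177",[onz(C,*p,177).round(1) for C,p in [(a,S(370,343)),(a,S(38,380)),(b,U(766,342)),(b,U(408,380))]])
print("lid@130",[onz(a,*L(*p),130).round(1) for p in [(22,112),(370,82),(378,322),(60,350)]])
print("tab@135",[onz(a,*L(*p),138).round(1) for p in [(188,25),(197,93)]])
E
```

```text
c (array([480.45695435, 319.94861701, 288.73546523]), [0.8209120766497895, 0.8209120766498503])
fl (array([475.44288612, 302.86690333, 285.97374079]), [1.6344890724413563, 1.6344890724413694])
fr (array([467.55404896, 334.39304762, 286.16924229]), [1.0026083321911645, 1.002608332191238])
rr (array([485.72709266, 338.17995533, 290.33280193]), [0.24005371574168644, 0.24005371574163947])
rodend (array([464.31303219,  94.50738451, 170.96610599]), [0.04142764496333489, 0.04142764496324098])
boss (array([478.83900854, -54.37663287, 177.17978725]), [0.16279127430344845, 0.16279127430350246])
tabend (array([359.3806253 , 312.30060685, 124.98238576]), [0.031124870786700898, 0.03112487078680112])
tabroot (array([398.22704864, 317.37172367, 122.00769329]), [0.030628080854931208, 0.030628080854976408])
pad@291
[480.4 320.  291. ]
[475.1 303.2 291. ]
[466.8 334.2 291. ]
[485.7 338.1 291. ]
[493.8 304.1 291. ]
[478.6 318.8 291. ]
[471.6 300.6 291. ]
[464.6 331.8 291. ]
[485.2 337.8 291. ]
[493.7 305.1 291. ]
rod@177 [array([462.7,  97.9, 177. ]), array([478.7, -54.5, 177. ]), array([462.7,  96. , 177. ]), array([479.1, -54.5, 177. ])]
lid@130 [array([408.1, 215.3, 130. ]), array([390.9, 417.2, 130. ]), array([539.7, 431.5, 130. ]), array([559.1, 229.7, 130. ])]
tab@135 [array([359.4, 312.5, 138. ]), array([396.7, 317.5, 138. ])]
```

```bash
python3 -c "
from h import *
go(480,319.5,340,103.5)"
```

```text
d [-0.0841  0.2134  0.1496] r [-2.00e-04 -3.00e-04  4.26e-01] t 1.9 pos [430.  191.3 429.8] q [0.42 0.06 0.09 1.6  0.   0.42]
```

>>> play_rows(rows=[{"dx":-0.084,"dy":0.213,"dz":0.0,"rx":0,"ry":0,"rz":0.426,"jaw":1},{"dx":-0.084,"dy":0.213,"dz":0.0,"rx":0,"ry":0,"rz":0.426,"jaw":1},{"dx":-0.084,"dy":0.213,"dz":0.0,"rx":0,"ry":0,"rz":0.426,"jaw":1},{"dx":-0.084,"dy":0.213,"dz":0.1,"rx":0,"ry":0,"rz":0.426,"jaw":1},{"dx":-0.084,"dy":0.213,"dz":0.15,"rx":0,"ry":0,"rz":0.426,"jaw":1},{"dx":-0.084,"dy":0.213,"dz":0.15,"rx":0,"ry":0,"rz":0.426,"jaw":1},{"dx":-0.084,"dy":0.213,"dz":0.15,"rx":0,"ry":0,"rz":0.426,"jaw":1},{"dx":-0.084,"dy":0.213,"dz":0.15,"rx":0,"ry":0,"rz":0.426,"jaw":1}])

```text
time: 2.7
tool_pos: [479.8, 319.1, 339.1]
orientation: [-1.777, -2.589, 0.003]
wrist_force: [0.5, 0.2, 0.0]
grip_width: 1.0
finger_force: 0.0
```

>>> play_rows(rows=[{"dx":0,"dy":0,"dz":0,"rx":0,"ry":0,"rz":0.04,"jaw":1},{"dx":0,"dy":0,"dz":0,"rx":0,"ry":0,"rz":0.04,"jaw":1},{"dx":0,"dy":0,"dz":0,"rx":0,"ry":0,"rz":0.04,"jaw":1}])

```text
time: 3.0
tool_pos: [480.3, 318.7, 340.0]
orientation: [-1.926, -2.481, 0.001]
wrist_force: [-0.5, 0.1, 0.3]
grip_width: 1.002
finger_force: 0.0
```

```bash
python3 - <<'E'
from h import *
go(480,319.5,277,103.5)
st=r.state(); im=grab("wrist","w3.png"); C=cam("wrist",st); print(proj(C,[480,319.5,290]))
E
```

```text
d [ 0.0014 -0.      0.105 ] r [-0.0002  0.0001  0.0047] t 3.0 pos [480.3 318.7 340. ] q [0.59 0.25 0.12 1.44 0.   1.91]
[279.03673204 230.99285618]
```

>>> play_rows(rows=[{"dx":0.001,"dy":0,"dz":0.05,"rx":0,"ry":0,"rz":0.005,"jaw":1},{"dx":0.001,"dy":0,"dz":0.09,"rx":0,"ry":0,"rz":0.005,"jaw":1},{"dx":0.001,"dy":0,"dz":0.105,"rx":0,"ry":0,"rz":0.005,"jaw":1},{"dx":0.001,"dy":0,"dz":0.105,"rx":0,"ry":0,"rz":0.005,"jaw":1},{"dx":0.001,"dy":0,"dz":0.105,"rx":0,"ry":0,"rz":0.005,"jaw":-1},{"dx":0.001,"dy":0,"dz":0.105,"rx":0,"ry":0,"rz":0.005,"jaw":-1},{"dx":0.001,"dy":0,"dz":0.105,"rx":0,"ry":0,"rz":0.005,"jaw":-1},{"dx":0.001,"dy":0,"dz":0.105,"rx":0,"ry":0,"rz":0.005,"jaw":-1}], grip_force=40)

```text
time: 3.85
tool_pos: [480.9, 318.6, 278.3]
orientation: [1.951, 2.462, 0.002]
wrist_force: [0.2, 0.8, -0.1]
grip_width: 0.332
finger_force: 0.0
```

>>> play_rows(rows=[{"dx":0,"dy":0,"dz":0,"rx":0,"ry":0,"rz":0,"jaw":-1},{"dx":0,"dy":0,"dz":0,"rx":0,"ry":0,"rz":0,"jaw":-1},{"dx":0,"dy":0,"dz":0,"rx":0,"ry":0,"rz":0,"jaw":-1},{"dx":0,"dy":0,"dz":0,"rx":0,"ry":0,"rz":0,"jaw":-1},{"dx":0,"dy":0,"dz":0,"rx":0,"ry":0,"rz":0,"jaw":-1}])

```text
time: 4.35
tool_pos: [481.0, 318.6, 278.3]
orientation: [1.951, 2.461, 0.003]
wrist_force: [0.0, 0.3, 4.6]
grip_width: 0.272
finger_force: 40.5
```

>>> play_rows(rows=[{"dx":0,"dy":0,"dz":-0.02,"rx":0,"ry":0,"rz":0,"jaw":-1},{"dx":0,"dy":0,"dz":-0.05,"rx":0,"ry":0,"rz":0,"jaw":-1},{"dx":0,"dy":0,"dz":-0.085,"rx":0,"ry":0,"rz":0,"jaw":-1},{"dx":0,"dy":0,"dz":-0.12,"rx":0,"ry":0,"rz":0,"jaw":-1},{"dx":0,"dy":0,"dz":-0.14,"rx":0,"ry":0,"rz":0,"jaw":-1},{"dx":0,"dy":0,"dz":-0.15,"rx":0,"ry":0,"rz":0,"jaw":-1},{"dx":0,"dy":0,"dz":-0.15,"rx":0,"ry":0,"rz":0,"jaw":-1}])

```text
time: 5.05
tool_pos: [480.7, 318.5, 367.8]
orientation: [1.951, 2.462, 0.001]
wrist_force: [-0.2, -0.2, -1.6]
grip_width: 0.269
finger_force: 39.7
```

```bash
python3 - <<'E'
from h import *
print(r.state()["wrist_force"],r.state()["grip_width"]); go(470.5,25,368,186)
E
```

```text
[-0.24894929 -0.15425928 -1.56479358] 0.26947259974321697
d [-4.724e-01 -1.281e-01 -4.000e-04] r [ 1.0e-04  1.0e-04 -4.6e-01] t 5.05 pos [480.7 318.5 367.8] q [ 0.59  0.25  0.18  1.5  -0.    1.93]
```

>>> play_rows(rows=[{"dx":-0.01,"dy":-0.003,"dz":0,"rx":0,"ry":0,"rz":-0.01,"jaw":-1},{"dx":-0.03,"dy":-0.008,"dz":0,"rx":0,"ry":0,"rz":-0.03,"jaw":-1},{"dx":-0.065,"dy":-0.018,"dz":0,"rx":0,"ry":0,"rz":-0.06,"jaw":-1},{"dx":-0.11,"dy":-0.03,"dz":0,"rx":0,"ry":0,"rz":-0.1,"jaw":-1},{"dx":-0.155,"dy":-0.042,"dz":0,"rx":0,"ry":0,"rz":-0.145,"jaw":-1},{"dx":-0.205,"dy":-0.055,"dz":0,"rx":0,"ry":0,"rz":-0.19,"jaw":-1},{"dx":-0.25,"dy":-0.068,"dz":0,"rx":0,"ry":0,"rz":-0.235,"jaw":-1},{"dx":-0.29,"dy":-0.078,"dz":0,"rx":0,"ry":0,"rz":-0.275,"jaw":-1}])

```text
time: 5.85
tool_pos: [473.8, 136.8, 366.3]
orientation: [-0.733, -3.053, 0.002]
wrist_force: [-0.4, 0.5, -2.2]
grip_width: 0.271
finger_force: 39.7
```

```bash
python3 -c "
from h import *
go(470.5,25,368,186)"
```

```text
d [-0.0797 -0.1686 -0.0027] r [-0.0003 -0.0006 -0.1833] t 5.85 pos [473.8 136.8 366.3] q [ 0.28  0.09 -0.02  1.46 -0.    0.75]
```

>>> play_rows(rows=[{"dx":-0.016,"dy":-0.034,"dz":0,"rx":0,"ry":0,"rz":-0.04,"jaw":-1},{"dx":-0.034,"dy":-0.07,"dz":0,"rx":0,"ry":0,"rz":-0.08,"jaw":-1},{"dx":-0.05,"dy":-0.105,"dz":0,"rx":0,"ry":0,"rz":-0.115,"jaw":-1},{"dx":-0.064,"dy":-0.135,"dz":0,"rx":0,"ry":0,"rz":-0.145,"jaw":-1},{"dx":-0.074,"dy":-0.156,"dz":0,"rx":0,"ry":0,"rz":-0.168,"jaw":-1},{"dx":-0.08,"dy":-0.168,"dz":0,"rx":0,"ry":0,"rz":-0.182,"jaw":-1},{"dx":-0.08,"dy":-0.168,"dz":0,"rx":0,"ry":0,"rz":-0.182,"jaw":-1},{"dx":-0.08,"dy":-0.168,"dz":0,"rx":0,"ry":0,"rz":-0.182,"jaw":-1}])

```text
time: 6.65
tool_pos: [470.7, 26.8, 366.8]
orientation: [0.147, -3.137, -0.001]
wrist_force: [0.7, 0.0, -2.0]
grip_width: 0.271
finger_force: 39.7
```

```bash
python3 - <<'E'
from h import *
print(r.state()["orientation"]);go(470.5,25,240,186)
im=grab("wrist","w4.png")
E
```

```text
[ 1.47185245e-01 -3.13687131e+00 -5.61650646e-04]
d [ 0.0004 -0.0031  0.2113] r [ 0.0001 -0.0004 -0.0035] t 6.65 pos [470.7  26.8 366.8] q [ 0.06  0.05 -0.06  1.46  0.   -0.04]
```

View pics/w4.png

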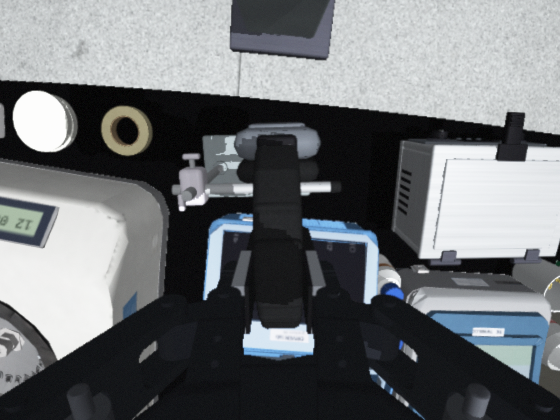

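```bash
python3 - <<'E'
from h import *
import pickle
a=pickle.load(open("w1.pkl","rb"));C=cam("top")
for z in (0,50,100,150): print(z,onz(C,150+530/4,165+120/4,z).round(), onz(a,140,228,z).round(), onz(C,150+395/4,165+110/4,z).round(),onz(a,205,232,z).round())
E
```

```text
0 [556.  56.   0.] [563.  47.   0.] [562. 183.   0.] [571. 176.   0.]
50 [546.  55.  50.] [545.  71.  50.] [552. 179.  50.] [552. 189.  50.]
100 [537.  55. 100.] [527.  95. 100.] [542. 175. 100.] [533. 202. 100.]
150 [527.  54. 150.] [509. 119. 150.] [532. 170. 150.] [515. 214. 150.]
```

>>> play_rows(rows=[{"dx":0.002,"dy":-0.002,"dz":0.03,"rx":0,"ry":0,"rz":-0.003,"jaw":-1},{"dx":0.002,"dy":-0.002,"dz":0.07,"rx":0,"ry":0,"rz":-0.003,"jaw":-1},{"dx":0.002,"dy":-0.002,"dz":0.12,"rx":0,"ry":0,"rz":-0.003,"jaw":-1},{"dx":0.002,"dy":-0.002,"dz":0.17,"rx":0,"ry":0,"rz":-0.003,"jaw":-1},{"dx":0.002,"dy":-0.002,"dz":0.21,"rx":0,"ry":0,"rz":-0.003,"jaw":-1},{"dx":0.002,"dy":-0.002,"dz":0.245,"rx":0,"ry":0,"rz":-0.003,"jaw":-1},{"dx":0.002,"dy":-0.002,"dz":0.27,"rx":0,"ry":0,"rz":-0.003,"jaw":-1},{"dx":0.002,"dy":-0.002,"dz":0.28,"rx":0,"ry":0,"rz":-0.003,"jaw":-1}])

```text
time: 7.5
tool_pos: [468.7, 26.0, 197.7]
orientation: [0.165, -3.134, -0.0]
wrist_force: [-0.6, -0.0, -2.3]
grip_width: 0.266
finger_force: 39.7
```

>>> play_rows(rows=[{"dx":0,"dy":0,"dz":0,"rx":0,"ry":0,"rz":0,"jaw":-1},{"dx":0,"dy":0,"dz":0.005,"rx":0,"ry":0,"rz":0,"jaw":-1},{"dx":0,"dy":0,"dz":0.01,"rx":0,"ry":0,"rz":0,"jaw":-1},{"dx":0,"dy":0,"dz":0.013,"rx":0,"ry":0,"rz":0,"jaw":-1},{"dx":0,"dy":0,"dz":0.015,"rx":0,"ry":0,"rz":0,"jaw":-1},{"dx":0,"dy":0,"dz":0.015,"rx":0,"ry":0,"rz":0,"jaw":-1}])

```text
time: 8.1
tool_pos: [470.0, 25.4, 190.5]
orientation: [-0.164, 3.137, 0.0]
wrist_force: [-0.0, 0.2, -1.5]
grip_width: 0.269
finger_force: 39.7
```

Continue down gently until the weight comes off the wrist.

>>> play_rows(rows=[{"dx":0,"dy":0,"dz":0.004,"rx":0,"ry":0,"rz":0,"jaw":-1},{"dx":0,"dy":0,"dz":0.006,"rx":0,"ry":0,"rz":0,"jaw":-1},{"dx":0,"dy":0,"dz":0.008,"rx":0,"ry":0,"rz":0,"jaw":-1},{"dx":0,"dy":0,"dz":0.008,"rx":0,"ry":0,"rz":0,"jaw":-1},{"dx":0,"dy":0,"dz":0.008,"rx":0,"ry":0,"rz":0,"jaw":-1}])

```text
time: 8.6
tool_pos: [470.0, 25.4, 185.7]
orientation: [0.164, -3.137, 0.0]
wrist_force: [0.2, -0.8, -2.2]
grip_width: 0.274
finger_force: 39.7
```

>>> play_rows(rows=[{"dx":0,"dy":0,"dz":0.002,"rx":0,"ry":0,"rz":0,"jaw":-1},{"dx":0,"dy":0,"dz":0.002,"rx":0,"ry":0,"rz":0,"jaw":-1},{"dx":0,"dy":0,"dz":0.002,"rx":0,"ry":0,"rz":0,"jaw":-1}])

```text
time: 8.9
tool_pos: [470.0, 25.4, 184.5]
orientation: [0.164, -3.137, -0.0]
wrist_force: [-0.5, 0.1, -1.7]
grip_width: 0.271
finger_force: 39.7
```

>>> play_rows(rows=[{"dx":0,"dy":0,"dz":0.002,"rx":0,"ry":0,"rz":0,"jaw":-1},{"dx":0,"dy":0,"dz":0.002,"rx":0,"ry":0,"rz":0,"jaw":-1},{"dx":0,"dy":0,"dz":0.002,"rx":0,"ry":0,"rz":0,"jaw":-1}])

```text
time: 9.2
tool_pos: [470.1, 25.4, 184.1]
orientation: [-0.164, 3.137, -0.0]
wrist_force: [-2.5, -0.6, 4.9]
grip_width: 0.27
finger_force: 40.5
```

>>> play_rows(rows=[{"dx":0,"dy":0,"dz":0.002,"rx":0,"ry":0,"rz":0,"jaw":-1},{"dx":0,"dy":0,"dz":0.002,"rx":0,"ry":0,"rz":0,"jaw":-1},{"dx":0,"dy":0,"dz":0.002,"rx":0,"ry":0,"rz":0,"jaw":-1}])

```text
time: 9.5
tool_pos: [470.2, 25.4, 184.0]
orientation: [-0.164, 3.136, -0.0]
wrist_force: [-6.1, -0.5, 14.0]
grip_width: 0.267
finger_force: 41.4
```

>>> play_rows(rows=[{"dx":0,"dy":0,"dz":-0.002,"rx":0,"ry":0,"rz":0,"jaw":-1},{"dx":0,"dy":0,"dz":-0.003,"rx":0,"ry":0,"rz":0,"jaw":-1},{"dx":0,"dy":0,"dz":-0.003,"rx":0,"ry":0,"rz":0,"jaw":-0.3},{"dx":0,"dy":0,"dz":-0.003,"rx":0,"ry":0,"rz":0,"jaw":0},{"dx":0,"dy":0,"dz":-0.003,"rx":0,"ry":0,"rz":0,"jaw":0.2},{"dx":0,"dy":0,"dz":-0.003,"rx":0,"ry":0,"rz":0,"jaw":0.3},{"dx":0,"dy":0,"dz":-0.003,"rx":0,"ry":0,"rz":0,"jaw":0.3},{"dx":0,"dy":0,"dz":-0.003,"rx":0,"ry":0,"rz":0,"jaw":0.3}])

```text
time: 10.3
tool_pos: [470.0, 25.4, 183.8]
orientation: [0.164, -3.137, 0.0]
wrist_force: [-0.0, -0.3, 0.5]
grip_width: 0.65
finger_force: 0.0
```

>>> play_rows(rows=[{"dx":0,"dy":0,"dz":-0.01,"rx":0,"ry":0,"rz":0,"jaw":0.3},{"dx":0,"dy":0,"dz":-0.05,"rx":0,"ry":0,"rz":0,"jaw":0.3},{"dx":0,"dy":0,"dz":-0.1,"rx":0,"ry":0,"rz":0,"jaw":0.3},{"dx":0,"dy":0,"dz":-0.16,"rx":0,"ry":0,"rz":0,"jaw":0.3},{"dx":0,"dy":0,"dz":-0.24,"rx":0,"ry":0,"rz":0,"jaw":0.3},{"dx":0,"dy":0,"dz":-0.24,"rx":0,"ry":0,"rz":0,"jaw":0.3},{"dx":0,"dy":0,"dz":-0.24,"rx":0,"ry":0,"rz":0,"jaw":0.3}])

```text
time: 11.0
tool_pos: [470.9, 25.5, 329.6]
orientation: [-0.164, 3.134, 0.0]
wrist_force: [-0.5, -0.1, 0.2]
grip_width: 0.647
finger_force: 0.0
```

```bash
python3 - <<'E'
from h import *
import pickle
a=pickle.load(open("w1.pkl","rb"));b=pickle.load(open("w2.pkl","rb"))
st=r.state(); im=grab("wrist","w5.png"); C=cam("wrist",st); pickle.dump(C,open("w5.pkl","wb"))
for n,p in [("top",[470,25,197]),("rodend",[463,97,177]),("mid",[471,22,181])]: print(n,proj(C,p))
# dark pixels row profile near crown
g=im.max(2)
u,v=proj(C,[470,25,197]).astype(int)
for vv in range(v-60,v+61,10):
    x=np.where(g[vv,u-45:u+45]<70)[0]; print(vv, "".join("#" if t<70 else "." for t in g[vv,u-45:u+45:2]))
top=grab("top","top5.png"); Ct=cam("top"); print(proj(Ct,[470,25,197]))
# refine tab: at lid shut, top view & earlier views
go(430,200,420,185)
E
```

```text
top [277.87748921 199.60309612]
rodend [352.04991615 195.02210963]
mid [274.70902351 196.0615048 ]
139 ...........#....############..............###
149 ...........########################......####
159 .................############............####
169 .................############............####
179 .................############............####
189 .................#############...............
199 .................#############...............
209 #############################################
219 .##.....##.####..#############......#########
229 ..................############...............
239 .............................................
249 .#####################################.......
259 #############################################
[290.77446499 209.27709665]
d [ 0.0353  0.2964 -0.1544] r [ 0.     -0.0003  0.0055] t 11.1 pos [469.6  25.4 327.3] q [ 0.05  0.05 -0.15  1.37 -0.   -0.05]
```

```bash
python3 - <<'E'
from h import *
import pickle
a=pickle.load(open("w1.pkl","rb"));b=pickle.load(open("w2.pkl","rb"))
A=cv2.imread("pics/w1b.png");B=cv2.imread("pics/w2.png")
for u,v in [(238,141),(312,135),(273,152),(272,123)]:
    t=A[v-7:v+8,u-8:u+9]; m=cv2.matchTemplate(B[v-20:v+21,u+30:u+160],t,cv2.TM_CCOEFF_NORMED); _,s,_,l=cv2.minMaxLoc(m)
    q=(u+30+l[0]+8,v-20+l[1]+7); print((u,v),q,round(s,2),tri(ray(a,u,v),ray(b,*q)))
go(379,314.5,230,185.3)
E
```

```text
(238, 141) (318, 141) 0.92 (array([391.90551681, 255.05384425,  59.13630507]), [0.09859296381488689, 0.09859296381497157])
(312, 135) (392, 136) 0.93 (array([382.37878684, 373.99158306,  62.5541213 ]), [0.04569756632453346, 0.045697566324536115])
(273, 152) (363, 152) 0.75 (array([402.97650349, 312.68556401, 121.80614068]), [0.3799989249034528, 0.37999892490347814])
(272, 123) (364, 124) 0.95 (array([363.28612727, 311.43598071, 121.36895178]), [0.20749101553335805, 0.20749101553340824])
d [0.0996 0.495  0.1623] r [ 0.     -0.0003  0.0039] t 11.1 pos [469.6  25.4 327.3] q [ 0.05  0.05 -0.15  1.37 -0.   -0.05]
```

>>> play_rows(rows=[{"dx":0.0,"dy":0.05,"dz":-0.05,"rx":0,"ry":0,"rz":0.004,"jaw":-0.1},{"dx":0.02,"dy":0.12,"dz":-0.07,"rx":0,"ry":0,"rz":0.004,"jaw":-0.1},{"dx":0.05,"dy":0.2,"dz":-0.05,"rx":0,"ry":0,"rz":0.004,"jaw":-0.1},{"dx":0.08,"dy":0.28,"dz":0,"rx":0,"ry":0,"rz":0.004,"jaw":-0.1},{"dx":0.1,"dy":0.36,"dz":0.05,"rx":0,"ry":0,"rz":0.004,"jaw":-0.1},{"dx":0.1,"dy":0.44,"dz":0.1,"rx":0,"ry":0,"rz":0.004,"jaw":-0.1},{"dx":0.1,"dy":0.494,"dz":0.16,"rx":0,"ry":0,"rz":0.004,"jaw":-0.1},{"dx":0.1,"dy":0.494,"dz":0.162,"rx":0,"ry":0,"rz":0.004,"jaw":-0.1}])

```text
time: 11.9
tool_pos: [376.6, 315.1, 226.6]
orientation: [0.149, -3.134, 0.004]
wrist_force: [1.1, -0.1, 0.0]
grip_width: 0.449
finger_force: 0.0
```

>>> play_rows(rows=[{"dx":0,"dy":0,"dz":0,"rx":0,"ry":0,"rz":0,"jaw":-0.1},{"dx":0,"dy":0,"dz":0,"rx":0,"ry":0,"rz":0,"jaw":-0.1}])

```text
time: 12.1
tool_pos: [378.5, 313.1, 229.7]
orientation: [0.146, -3.136, 0.004]
wrist_force: [0.4, -0.2, 0.3]
grip_width: 0.449
finger_force: 0.0
```

```bash
python3 - <<'E'
from h import *
import pickle
st=r.state(); im=grab("wrist","w6.png"); C=cam("wrist",st)
go(379,313.5,114,185.3)
g=im.max(2)
for x,y in [(359.4,312),(379,313.5),(398,315)]: print(proj(C,[x,y,129]))
u,v=proj(C,[379,313.5,129]).astype(int)
for vv in range(v-50,v+51,5): print(vv,"".join("%4d"%t for t in g[vv,u-30:u+31:3]))
E
```

```text
d [0.0002 0.0008 0.1945] r [-0.0003 -0.0002 -0.0002] t 12.15 pos [379.2 313.1 230.7] q [ 0.69  0.11 -0.3   1.16 -0.    0.6 ]
[279.27578071 188.40711505]
[278.8561569  212.02089952]
[278.52081321 233.95569827]
162  196 195 210 210 205 222 206 216 210 217 198 184 191 202 215 206 212  97  99 102 122
167  134 166 165 171 173 184 179 202 178 154 139 146 187 192 204 194 216 181  98 100 103
172    3   9   6   8  13  17  18  14  14  14  12  48  45  54  72 172 186 192 136  95  97
177   11  11  11  18  14  15  14  17  14  13  15  11  11  13  13  13  14  15  14  14  12
182   12  11  10  16  15  17  15  14  18  16  13  16  14  13  13  18  14  18  15  11  10
187   10  10  11  13  14  11  18  17  20  19  18  35  38  37  33  17  14  15  15  10   9
192   10  11  11   9   8   9  15  20  19  23  22  33  42  46  43   9  11  10  12   7   8
197    6   9   9   9   7  11  19  20  19  19  14  42  43  38  36  10   5  10   7   6  12
202   58  58  60  59  64  83  25  20  17  17  19  46  46  48  43  86  74  60  62  57  61
207   63  62  54  16  13  14  18  17  16  19  18  32  33  46  39  14  16  16  28  65  64
2
[... 277 characters left out ...]
0 100  99  99 101  48  36  41  40  44  43  45  43  36  96 100  98  98  98  98
232  105 105  94  34  31  30  27  26  26  25  29  28  28  29  27  32  35  30  50 104 100
237  240 239 174  39  40  38  40  42  36  42  40  42  43  41  44  41  45  46 113 241 241
242  245 246 234  38  41  37  37  38  39  42  40  40  40  43  41  42  43  44 116 246 246
247  243 243 223  38  38  39  38  38  43  38  40  39  44  43  42  47  41  40 130 245 245
252  244 244 206  36  38  37  41  38  41  40  39  42  38  39  40  41  40  38 155 245 246
257  241 242 242 202 135 152 174 175 137 136 137 136 134  77  74  74  77  78 241 244 243
262  241 243 242 230 184 185 187 186 134 136 136 135 135  74  78  74  78  77 242 243 243
```

>>> play_rows(rows=[{"dx":0,"dy":0.001,"dz":0.04,"rx":0,"ry":0,"rz":0,"jaw":-0.1},{"dx":0,"dy":0.001,"dz":0.1,"rx":0,"ry":0,"rz":0,"jaw":-0.1},{"dx":0,"dy":0.001,"dz":0.15,"rx":0,"ry":0,"rz":0,"jaw":-0.1},{"dx":0,"dy":0.001,"dz":0.18,"rx":0,"ry":0,"rz":0,"jaw":-0.1},{"dx":0,"dy":0.001,"dz":0.195,"rx":0,"ry":0,"rz":0,"jaw":-0.1},{"dx":0,"dy":0.001,"dz":0.195,"rx":0,"ry":0,"rz":0,"jaw":-0.1},{"dx":0,"dy":0.001,"dz":0.195,"rx":0,"ry":0,"rz":0,"jaw":-0.1}])

```text
time: 12.85
tool_pos: [380.3, 314.6, 115.0]
orientation: [-0.143, 3.137, 0.002]
wrist_force: [0.4, -0.7, 1.2]
grip_width: 0.45
finger_force: 0.0
```

>>> play_rows(rows=[{"dx":0,"dy":0,"dz":0,"rx":0,"ry":0,"rz":0,"jaw":-1},{"dx":0,"dy":0,"dz":0,"rx":0,"ry":0,"rz":0,"jaw":-1},{"dx":0,"dy":0,"dz":0,"rx":0,"ry":0,"rz":0,"jaw":-1},{"dx":0,"dy":0,"dz":0,"rx":0,"ry":0,"rz":0,"jaw":-1},{"dx":0,"dy":0,"dz":0,"rx":0,"ry":0,"rz":0,"jaw":-1},{"dx":0,"dy":0,"dz":0,"rx":0,"ry":0,"rz":0,"jaw":-1}], grip_force=30)

```text
time: 13.45
tool_pos: [380.5, 313.6, 115.3]
orientation: [-0.144, 3.135, -0.003]
wrist_force: [-0.0, -6.7, 6.8]
grip_width: 0.25
finger_force: 31.9
```

```bash
python3 - <<'E'
from h import *
st=r.state(); p=np.array(st["tool_pos"]); R0=R.from_rotvec(st["orientation"])
print(p, st["wrist_force"], st["grip_width"])
bx=np.array([np.cos(np.radians(5.3)),np.sin(np.radians(5.3)),0])
for th in (10,20,30,40,50):
    t=np.radians(th); c,s=np.cos(t),np.sin(t)
    d=bx*(183-183*c+5*s)+np.array([0,0,183*s+5*c-5]); print(th,(R0.inv().apply(d)/600).round(4))
E
```

```text
[380.53159352 313.63577242 115.3199298 ] [-0.04982241 -6.72990206  6.75309813] 0.2501415683927922
10 [-0.0062 -0.0001 -0.0528]
20 [-0.0216 -0.0002 -0.1037]
30 [-0.0455 -0.0003 -0.1512]
40 [-0.0773 -0.0003 -0.1939]
50 [-0.116  -0.0004 -0.2303]
```

>>> play_rows(rows=[{"dx":-0.0005,"dy":-0.001,"dz":-0.01,"rx":0,"ry":0,"rz":0,"jaw":-1},{"dx":-0.002,"dy":-0.001,"dz":-0.026,"rx":0,"ry":0,"rz":0,"jaw":-1},{"dx":-0.006,"dy":-0.001,"dz":-0.053,"rx":0,"ry":0,"rz":0,"jaw":-1},{"dx":-0.013,"dy":-0.001,"dz":-0.079,"rx":0,"ry":0,"rz":0,"jaw":-1},{"dx":-0.0216,"dy":-0.001,"dz":-0.104,"rx":0,"ry":0,"rz":0,"jaw":-1},{"dx":-0.0216,"dy":-0.001,"dz":-0.104,"rx":0,"ry":0,"rz":0,"jaw":-1}])

```text
time: 14.05
tool_pos: [393.7, 314.9, 178.2]
orientation: [-0.144, 3.136, -0.0]
wrist_force: [3.5, -3.0, -3.9]
grip_width: 0.247
finger_force: 30.0
```

>>> play_rows(rows=[{"dx":-0.0105,"dy":0,"dz":-0.0244,"rx":0,"ry":0,"rz":0,"jaw":-1},{"dx":-0.0239,"dy":0,"dz":-0.0475,"rx":0,"ry":0,"rz":0,"jaw":-1},{"dx":-0.0384,"dy":0,"dz":-0.0697,"rx":0,"ry":0,"rz":0,"jaw":-1},{"dx":-0.0557,"dy":0,"dz":-0.0902,"rx":0,"ry":0,"rz":0,"jaw":-1},{"dx":-0.0736,"dy":0,"dz":-0.1095,"rx":0,"ry":0,"rz":0,"jaw":-1},{"dx":-0.0944,"dy":0,"dz":-0.1266,"rx":0,"ry":0,"rz":0,"jaw":-1},{"dx":-0.0944,"dy":0,"dz":-0.1266,"rx":0,"ry":0,"rz":0,"jaw":-1},{"dx":-0.0944,"dy":0,"dz":-0.1266,"rx":0,"ry":0,"rz":0,"jaw":-1}])

```text
time: 14.85
tool_pos: [448.1, 320.1, 251.8]
orientation: [0.144, -3.137, 0.0]
wrist_force: [0.2, -2.5, -2.0]
grip_width: 0.246
finger_force: 31.1
```

>>> play_rows(rows=[{"dx":0,"dy":0,"dz":0,"rx":0,"ry":0,"rz":0,"jaw":-1},{"dx":0,"dy":0,"dz":0,"rx":0,"ry":0,"rz":0,"jaw":-1},{"dx":0,"dy":0,"dz":0,"rx":0,"ry":0,"rz":0,"jaw":-1},{"dx":0,"dy":0,"dz":0,"rx":0,"ry":0,"rz":0,"jaw":-1},{"dx":0,"dy":0,"dz":0,"rx":0,"ry":0,"rz":0,"jaw":-1}])

```text
time: 15.35
tool_pos: [448.4, 320.1, 252.0]
orientation: [0.145, -3.138, 0.001]
wrist_force: [-1.5, -4.0, -0.8]
grip_width: 0.248
finger_force: 31.1
```

```bash
python3 - <<'E'
from h import *
import pickle
st=r.state(); p=st["tool_pos"]; print(p-np.array([380.5,313.6,115.3]),st["wrist_force"],st["grip_width"],np.round(st["qd"],3))
dx=np.hypot(*(p-np.array([380.5,313.6,115.3]))[:2]);dz=p[2]-115.3
print("angle",np.degrees(np.arctan2(dz+5,183-dx))-np.degrees(np.arctan2(5,183)))
im=grab("wrist","w7.png"); C=cam("wrist",st)
top=grab("top","top7.png"); Ct=cam("top")
# muffs still on rod: dark pixels along rod's top line in top view vs start
t0=cv2.imread("pics/top0.png")[:,:,::-1]; t5=cv2.imread("pics/top5.png")[:,:,::-1]
for yy in range(95,-50,-8):
    u,v=np.round(proj(Ct,[471-(yy-22)*.105,yy,181])).astype(int)
    q=np.round(proj(Ct,[471-(yy-22)*.105,yy,197])).astype(int)
    print(yy,t0[v,u].max(),top[v,u].max(),"crown",top[q[1],q[0]].max())
# bystander drift: image difference in right/left regions
for n,(u0,v0,u1,v1) in {"right":(340,212,440,245),"pen":(148,195,162,240)}.items(): print(n,cv2.absdiff(t0[v0:v1,u0:u1],top[v0:v1,u0:u1]).mean())
E
```

```text
[ 67.85613405   6.50121944 136.71185095] [-1.54037883 -3.990218   -0.80599763] 0.24766539510532212 [-0.001 -0.     0.003  0.002 -0.    -0.   ]
angle 49.41609793293391
95 55 48 crown 48
87 65 59 crown 59
79 171 164 crown 76
71 186 179 crown 158
63 191 184 crown 164
55 193 185 crown 154
47 174 153 crown 153
39 179 104 crown 65
31 183 58 crown 58
23 188 57 crown 58
15 190 76 crown 69
7 172 146 crown 146
-1 175 162 crown 115
-9 181 170 crown 129
-17 189 181 crown 154
-25 188 181 crown 165
-33 187 181 crown 166
-41 174 167 crown 169
-49 182 175 crown 151
right 3.5570707070707073
pen 22.583597883597882
```

```bash
python3 - <<'E'
from h import *
import pickle
t=np.load if 0 else None
st=r.state()
c=imaging.calibration("wrist"); W=np.eye(4); W[:3,:3]=R.from_rotvec([.147185,-3.136871,-.00056]).as_matrix(); W[:3,3]=[470.7,26.8,366.8]
C4=(np.array(c["K"]),c["k1"],W@np.array(c["T_tool_cam"])); C5=pickle.load(open("w5.pkl","rb"))
o,d=ray(C4,278,138)
A=cv2.cvtColor(cv2.imread("pics/w4.png"),cv2.COLOR_BGR2GRAY);B=cv2.cvtColor(cv2.imread("pics/w5.png"),cv2.COLOR_BGR2GRAY)
for xo in (-40,-50,-60):
    p=o+d*(470.7+xo-o[0])/d[0]; off=p-[470.7,26.8,366.8]
    print("cup offset",off.round(),"pred w5",proj(C5,np.array([470,25.4,184.3])+off).round(1),
     "tilted .15:",proj(C5,np.array([470,25.4,184.3])+R.from_euler('y',.15).apply(off)).round(1))
print("col means w5", [(v,int(B[v,265:292].mean()),int(B[v,235:245].mean())) for v in range(110,170,3)])
print("w4",[(v,int(A[v,265:292].mean()),int(A[v,240:250].mean())) for v in range(110,170,3)])
pen=lambda f:[x.round(1) for x in [np.argwhere(cv2.imread(f)[190:245,145:165].min(2)>150).mean(0)]]
print(pen("pics/top0.png"),pen("pics/top5.png"),pen("pics/top7.png"))
E
```

```text
cup offset [ -40.   -4. -413.] pred w5 [278.5 132.5] tilted .15: [281.5 103.2]
cup offset [ -50.   -5. -241.] pred w5 [278.6 131.2] tilted .15: [281.  108.8]
cup offset [-60.  -6. -68.] pred w5 [279.  128.6] tilted .15: [279.9 119.8]
col means w5 [(110, 11, 11), (113, 11, 10), (116, 10, 10), (119, 9, 7), (122, 119, 9), (125, 101, 8), (128, 62, 8), (131, 45, 7), (134, 41, 61), (137, 41, 113), (140, 38, 112), (143, 27, 112), (146, 34, 114), (149, 34, 112), (152, 34, 113), (155, 34, 114), (158, 48, 114), (161, 44, 114), (164, 48, 114), (167, 47, 112)]
w4 [(110, 11, 8), (113, 10, 6), (116, 11, 7), (119, 11, 7), (122, 34, 8), (125, 133, 18), (128, 77, 30), (131, 113, 85), (134, 68, 119), (137, 29, 126), (140, 35, 89), (143, 29, 91), (146, 25, 76), (149, 25, 70), (152, 26, 66), (155, 26, 62), (158, 27, 69), (161, 27, 35), (164, 27, 21), (167, 27, 23)]
[array([32.5, 10.8])] [array([32.6, 10.9])] [array([40.8, 10.5])]
```

```bash
python3 -c "
from bench import r
print(r.sign_off())"
```

```text
the job is handed in; nothing more can be done
None
```

The ear defenders hang by their crown on the rod, let go, and the gripper is holding the lid at about 49° by my estimate from the gripper position. I handed the job in at about 15 s and no verdict was returned.

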